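Hang the pencil sign on the stationery display

ROBOT

A 7-joint arm with a two-finger parallel gripper is mounted at the origin on the work surface. World frame = base frame: x ahead of the robot, y to its left, z up, the work surface at z = 0. Lengths are in m, angles in rad, forces in N, time in s.
With the tool pointing down it reaches from about 0.4 to 0.85 m from the base axis. Payload 4.4 kg.
Tool frame: the origin (TCP) lies on the centre line of the jaws, within the pads' length; the fingertips stand 22 mm ahead of it and the grasp point (between the pads) lies 3 mm ahead of it; z points along the fingers, y is the line along which they close (so a half turn about z gives the same grasp; the last joint's range is limited). The gripper opens to 94 mm and grips with 3 to 60 N. Pads are 16 mm wide; open, the fingers measure 119 mm over their backs; the gripper's body (75 mm by 177 mm) begins 78 mm behind the grasp point.
Start: joints at [-1.187, 0.628, 0.038, 1.517, -0.027, 0.996, -0.02], TCP at [0.283, 0.585, 0.227] pointing down, gripper open.
Joint ranges: [-3.06, 3.06], [-0.37, 2.12], [-1.25, 1.32], [0.18, 2.47], [-1.1, 4.24], [0.23, 1.98], [-2.94, 2.94]. Speed limits (rad/s): [2.57, 2.57, 3.14, 3.14, 3.14, 3.14, 3.14].

INTERFACE

Orientations are given as [roll, pitch, yaw] about the fixed x, y, z axes, in that order (R = Rz(yaw) Ry(pitch) Rx(roll)).
In Python, from rig import bot gives the robot as it stands.
- The arm moves only by the shell command python3 shift.py [FORCE], which reads ROWS from standard input. ROWS is a JSON list that holds a single list of rows (three levels of brackets), with 1 to 10 rows, each of 7 numbers: the finger opening in m, then dx, dy, dz in m, then a rotation vector rx, ry, rz in rad; each row shifts and turns the commanded pose from where the row before left it, along the tool's axes as they then stand; what a row does not reach is not made up. A row lasts 1/12 s, in which the tool goes at most 0.0417 m and 0.125 rad, less where a joint would pass 70% of its speed; a pose out of reach is approached as far as the arm can. The fingers move at their own pace and stop on an object; FORCE is the grip in N (left out, the last holds). Time passes only in rows, so rows that do not move let the fingers close. It prints the time, the measured TCP pose, the force, the opening and the grip force at its end. Input that does not fit is refused with a message, and nothing moves.
- bot.get_state(): the state, without advancing time (a new reading comes with each control period).
- bot.read_camera(name): name is "scene" or "top"; returns a dict with "image" (420x560x3 uint8, blue, green, red), "vfov" (degrees; the focal length in pixels is half the picture's height over the tangent of half this angle, whatever the lens; pixels are square), "cx", "cy" (the principal point, pixels), "R" (3x3) and "t" (3): a world point X has camera coordinates R X + t. Camera axes: x right, y down, z forward; pixel columns grow to the right and rows downward; lengths in m; the calibration is good to about 2 mm. A picture is of the moment at which its call begins. There is no depth.
- bot.sign_off(): hands the job in; it is judged then, once.
The state is a dict: "clock": time; "q": joint angles; "dq": joint speeds; "effort": joint torques, N m; "eef_pos": TCP position; "orientation": TCP orientation; "contact_force": force on the tool from outside, world axes, zero at the start; "ft_torque": the same for the moment, N m; "opening": finger opening in m; "finger_force": force on a finger pad.
Only numpy, scipy, OpenCV 4.12 (cv2) and the standard library are available. Lean on these libraries where they do the work, as an engineer would, in place of code of your own. Each camera call takes 0.05 s, during which the arm holds its last target. There are 200 camera calls.

TASK

Take the yellow pencil sign out of the wooden rack, stand it upright on a free spot of the counter and let go of it so that you can take it again by its two side edges, then hang it on the display board: pass the wide part of the keyhole in its back over the screw head and pull it down until the screw sits at the top of the slot, and let go with the sign hanging straight. Leave the blue sign, the calculator boxes, the two sharpeners and the glue stick where they are.

Things in the scene. Friction and masses are not known exactly. Their poses are not given: they have to be found in the camera images.
- pencil_sign: Sign to hang, yellow, three pencils on its front: block 28 mm thick (x), 60 wide (y), 120 tall (z), 0.10-0.20 kg. Origin: centre of underside. Front faces its -x; keyhole in its +x side. Starts upright in either rack bay (underside 6 mm above the counter, x roughly along the rack's x). Stands on the counter by itself but tips easily about its y.
- sign_entry (a point): Centre of the keyhole's wide entry (24 mm across), mid-thickness of the 5 mm steel back plate (sign x = 9 to 14 mm): (11.5, 0, 70) mm in the sign's frame. Behind the plate is a hollow 11 mm deep for the screw head.
- sign_seat (a point): Where the screw's axis lies in the slot when the sign hangs fully home: (11.5, 0, 95) mm in the sign's frame, 25 mm above sign_entry. The slot runs up from the entry, 11 mm wide; its upper end is 98.5 mm above the underside.
- screw: Fixed level screw in the board, brass head. Origin: shank axis at the board's face, 150-185 mm over the counter, up to 40 mm left or right of the board's middle; points along its own -x, off the board. Shank 7 mm thick, 8 mm long under the head; head 16 mm across, 4 mm thick. The hung sign has the same axes as the screw (its x into the board), 0 to 3 mm off the board.
- screw_neck (a point): Middle of the bare shank, 4 mm out from the board's face on the screw's axis (-4 mm in the screw's x). sign_seat must come here.
- board: Fixed upright white board, 18 mm thick (x), 300 wide (y), 240 tall; origin: middle of its lower edge, on the counter; its face looks to its own -x. Foot and struts behind it (x up to 110 mm). It rises 30 to 65 mm above the hung sign's top, so the gripper's body must lean away from it (some 25 degrees) or stay clear above; keep leaning fingertips off the face.
- rack: Fixed wooden rack, 106 mm (x) by 160 (y); origin: centre of underside. Two bays centred at y = +38 and -38 mm, each 90 mm (x) by 68 (y), floor 6 mm up. Cheeks across y, 8 mm thick, 124 mm high, 4 mm from the signs' side edges, so fingers fit only before and behind a sign; end walls across x 8 mm thick, 40 mm high.
- scissors_sign: Bystander: blue sign of the same shape, size and frame, with a picture of scissors, in the other bay of the rack.
- calculator_boxes: Bystander: pack of two flat dark blue boxes, together 75 mm (x) by 115 mm (y) by 44 mm high; origin: centre of the underside.
- red_sharpener: Bystander: red pencil sharpener, 36 mm (x) by 44 mm (y) by 30 mm high; origin: centre of the underside.
- teal_sharpener: Bystander: teal pencil sharpener, 36 mm (x) by 44 mm (y) by 30 mm high; origin: centre of the underside.
- glue_stick: Bystander: standing white glue stick with an orange cap, 33 mm in diameter, 90 mm high; origin: centre of the underside.

How it is judged:
By the outcome, as a careful person would: the job done as asked, in the order asked, and still so for the second after the job is handed in, with the robot touching nothing.
It also fails if it takes over 61 s, if anything falls off the work surface, if the arm or the gripper's body presses on something with over 40 N, if the wrist force passes 120 N, or if a joint passes its speed limit or range.

## Working session

There is one attempt and no reset: what is moved stays moved. The work goes in short steps, Python scripts to look and compute and a shell command to move; the robot and the scene stay as the last step left them, time stands still between calls to the robot, and variables do not carry over. Pictures are saved under pics/ and viewed, at most 10 in all, crops included, and the job is handed in when it is done.

```bash
ls; mkdir -p pics; python3 - <<'E'
from rig import bot
import cv2,numpy as np,pickle
s=bot.get_state();print(s)
for n in("scene","top"):
    c=bot.read_camera(n);cv2.imwrite(f"pics/{n}0.png",c["image"]);pickle.dump(c,open(f"{n}0.pkl","wb"))
    print(n,c["vfov"],c["cx"],c["cy"],c["R"],c["t"],{k for k in c})
E
```

```text
pics
rig.py
shift.py
{'clock': 0.0, 'q': array([-1.18679475,  0.62933082,  0.03843025,  1.51832628, -0.02698168,
        0.99628878, -0.01999143]), 'dq': array([ 0.00027787,  0.00096868, -0.00034911, -0.00182146, -0.0006732 ,
       -0.00113729, -0.00043709]), 'effort': array([ 2.69530710e-04, -5.49720168e+01,  1.14300672e+00, -1.86636060e+01,
       -5.25028026e-02,  2.34705146e-02,  1.62239935e-04]), 'eef_pos': array([0.28232031, 0.58481629, 0.22657714]), 'orientation': array([-3.13975737e+00,  3.09725940e-05,  2.69182006e+00]), 'contact_force': array([0.89098543, 0.15987087, 0.37564965]), 'ft_torque': array([ 0.03525464, -0.07049063,  0.01003288]), 'finger_force': 0.0, 'opening': 0.09407951620674046}
scene 57.628785534182725 278.8389206183452 207.94178310197282 [[ 8.53875008e-01  5.20477918e-01  4.56407789e-04]
 [ 4.42072861e-01 -7.24783445e-01 -5.28451080e-01]
 [-2.74716321e-01  4.51432935e-01 -8.48963632e-01]] [-0.47882638 -0.15446757  1.17654122] {'cx', 'vfov', 't', 'cy', 'image', 'R'}
top 48.95158012654372 275.1998721166467 206.2660464592525 [[-0.01467129 -0.99964591 -0.02219944]
 [-0.99353499  0.01707404 -0.11223505]
 [ 0.11257434  0.02040929 -0.99343368]] [0.04408579 0.55145468 1.03733379] {'cx', 'vfov', 't', 'cy', 'image', 'R'}
```

View pics/scene0.png

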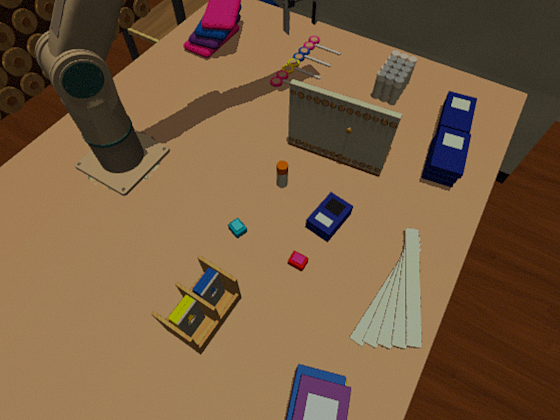

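View pics/top0.png

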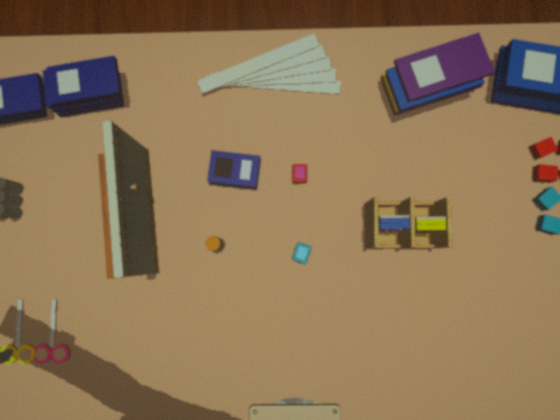

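The scene view shows the yellow sign in the rack at (182,310), the blue sign at (207,283), and the screw on the board at (349,130). In the top view, yellow is at (432,224), the screw at (134,186), and the board's top edge runs from (108,123) to (119,275).

```bash
cat > h.py <<'E'
import numpy as np,cv2,pickle
from scipy.spatial.transform import Rotation as Ro
def load(n): return pickle.load(open(n+".pkl","rb"))
def f(c): return 210/np.tan(np.radians(c["vfov"]/2))
def proj(c,X):
    p=np.atleast_2d(X)@c["R"].T+c["t"]; return p[:,:2]/p[:,2:]*f(c)+[c["cx"],c["cy"]]
def ray(c,uv):
    d=c["R"].T@np.array([(uv[0]-c["cx"])/f(c),(uv[1]-c["cy"])/f(c),1]); return -c["R"].T@c["t"],d/np.linalg.norm(d)
def onz(c,uv,z):
    o,d=ray(c,uv); return o+d*(z-o[2])/d[2]
def tri(cs,uvs):
    A=np.zeros((3,3));b=np.zeros(3);L=[]
    for c,u in zip(cs,uvs):
        o,d=ray(c,u);P=np.eye(3)-np.outer(d,d);A+=P;b+=P@o;L.append((o,d))
    X=np.linalg.solve(A,b); return X,[np.linalg.norm(np.cross(X-o,d)) for o,d in L]
def grab(bot,n,name):
    c=bot.read_camera(n);pickle.dump(c,open(name+".pkl","wb"));return c
def ypix(c,lo=(22,120,90),hi=(36,255,255)):
    m=cv2.inRange(cv2.cvtColor(c["image"],cv2.COLOR_BGR2HSV),lo,hi)
    return m
E
python3 - <<'E'
from h import *
s,t=load("scene0"),load("top0")
def crop(c,x,y,w,h,k): return cv2.resize(c["image"][y:y+h,x:x+w],(w*k,h*k),interpolation=cv2.INTER_CUBIC)
a=crop(s,150,250,100,105,4);b=crop(t,360,190,100,65,4)
im=np.zeros((580,800,3),np.uint8);im[:420,:400]=np.clip(a*1.3,0,255);im[:260,400:]=np.clip(b*1.3,0,255)
d=crop(s,280,70,130,110,3);im[260:260+320,400:790]=np.clip(d[:320]*1.3,0,255)
cv2.imwrite("pics/crops.png",im)
print("cams",-s["R"].T@s["t"],-t["R"].T@t["t"])
print("screw",tri([s,t],[(349,130),(134,186)]))
for z in(0.126,):print("yellow top",onz(s,(182,310),z),onz(t,(432,224),z))
print("board top corners top view",[onz(t,u,.24).round(4) for u in[(108,123),(119,275)]])
print("base",proj(s,[0,0,0]),proj(t,[0,0,0]))
for n,c in(("s",s),("t",t)):
    m=ypix(c);k,l,st,ce=cv2.connectedComponentsWithStats(m)
    for i in range(1,k):
        if st[i,4]>60:
            p=np.argwhere(l==i)[:,::-1].astype(np.float32);print(n,st[i],ce[i],cv2.minAreaRect(p))
E
```

```text
cams [ 0.80035887 -0.39386644  0.91743069] [0.43175915 0.01348337 1.09339354]
screw (array([0.58555301, 0.32570544, 0.15087201]), [np.float64(0.000614830959699894), np.float64(0.0006148309596995819)])
yellow top [ 0.50217444 -0.29345717  0.126     ] [ 0.4985373  -0.29321005  0.126     ]
board top corners top view [array([0.6946, 0.3492, 0.24  ]), array([0.4058, 0.3211, 0.24  ])]
base [[123.47043789 157.82050102]] [[294.8055485  451.50701693]]
s [282  58  18  15  84] [290.52380952  64.29761905] ((290.2500305175781, 64.74999237060547), (9.899494171142578, 17.677669525146484), 45.0)
s [168 289  27  35 333] [180.73873874 308.13813814] ((181.83262634277344, 306.74615478515625), (11.41158676147461, 35.16091537475586), 34.2156982421875)
t [410 205  18  10  80] [417.325  210.8875] ((418.5, 209.5), (9.0, 17.0), 90.0)
t [373 216  22  29 154] [379.48051948 232.55844156] ((380.567626953125, 228.4163818359375), (27.620264053344727, 19.924772262573242), 72.6459732055664)
t [410 217  42  23 535] [430.28785047 225.38130841] ((430.5, 228.0), (22.0, 41.0), 90.0)
t [  0 344  33  21 322] [ 15.82608696 354.04658385] ((16.0, 354.0), (20.0, 32.0), 90.0)
```

View pics/crops.png

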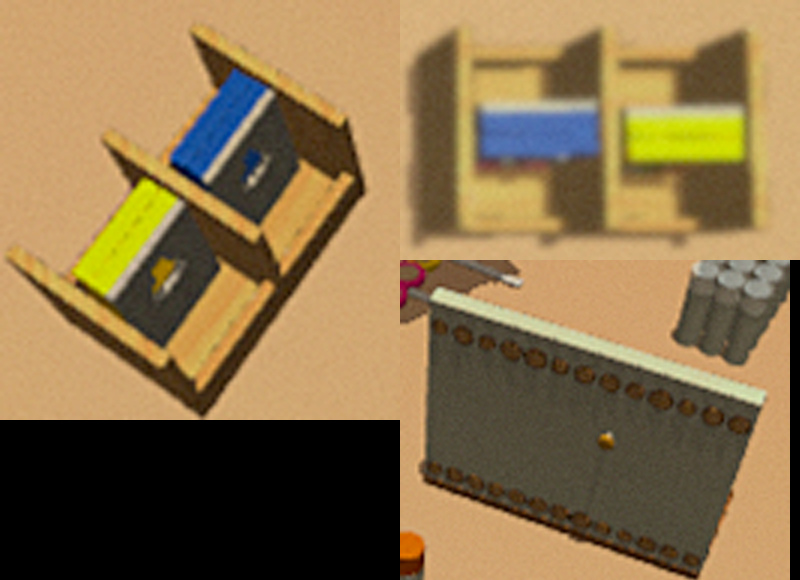

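The crops show the sign's keyhole (grey plate) facing the scene camera, +x, with its yellow front toward the robot. The brass screw head is clear on the board at scene crop (606,440), which is about (348.7,130).

```bash
python3 - <<'E'
from h import *
s,t=load("scene0"),load("top0")
print("board front bottom",[onz(s,u,0).round(4) for u in[(287.3,143.3),(379,175.7)]])
print("board front top",[onz(s,u,.24).round(4) for u in[(290,86),(397.3,118.3)]])
for n,c,(x,y) in(("s",s,(349,130)),("t",t,(134,186))):
    im=c["image"][y-8:y+9,x-8:x+9].astype(float); hs=cv2.cvtColor(c["image"],cv2.COLOR_BGR2HSV)[y-8:y+9,x-8:x+9]
    w=np.clip(im[...,2]-im[...,0]-np.median(im[...,2]-im[...,0])-15,0,None)
    yy,xx=np.mgrid[y-8:y+9,x-8:x+9];print(n,(w*xx).sum()/w.sum(),(w*yy).sum()/w.sum(),w.astype(int)[4:13,4:13].tolist())
# board top strip in top view: edges per row by gray profile
g=t["image"].astype(float).mean(2)
E1=[]
for y in range(135,266,5):
    r=cv2.GaussianBlur(g[y-1:y+2].mean(0)[None],(3,1),0)[0];x0=int(108+(y-123)*11/152)
    seg=r[x0-8:x0+22];gr=np.diff(seg);i=gr.argmin();j=slice(max(i-2,0),i+3)
    w=np.clip(-gr[j],0,None);E1.append(((w*np.arange(i-2,i+3)).sum()/w.sum()+x0-8+.5,y))
E1=np.array(E1);p=np.polyfit(E1[:,1],E1[:,0],1);res=E1[:,0]-np.polyval(p,E1[:,1]);print("front edge",p,res.std())
A=[onz(t,(np.polyval(p,y),y),.24) for y in(125,273)];print("front top line",A,np.degrees(np.arctan2(A[0][1]-A[1][1],A[0][0]-A[1][0])))
# yellow tops
for n,c in(("s",s),("t",t)):
    x0,y0,x1,y1=(150,270,225,345) if n=="s" else(405,200,455,245)
    h=cv2.cvtColor(c["image"],cv2.COLOR_BGR2HSV);m=cv2.inRange(h,(24,200,130),(34,255,255));z=np.zeros_like(m);z[y0:y1,x0:x1]=m[y0:y1,x0:x1]
    p=np.argwhere(z)[:,::-1];P=np.array([onz(c,u,.126)[:2] for u in p]).astype(np.float32)
    r=cv2.minAreaRect(P*1000);print(n,len(p),r,P.mean(0))
# bystanders
def blob(c,lo,hi,b,z,lab):
    m=cv2.inRange(cv2.cvtColor(c["image"],cv2.COLOR_BGR2HSV),lo,hi);x0,y0,x1,y1=b;q=np.argwhere(m[y0:y1,x0:x1])[:,::-1]+[x0,y0]
    print(lab,len(q),q.mean(0),onz(c,q.mean(0),z).round(3))
blob(t,(80,90,80),(100,255,255),(285,235,320,270),.03,"teal")
blob(t,(165,90,80),(180,255,255),(285,160,315,190),.03,"red")
blob(t,(5,150,80),(16,255,255),(200,230,228,256),.09,"glue")
blob(t,(110,90,20),(130,255,255),(200,145,265,195),.044,"calc")
E
```

```text
board front bottom [array([0.4009, 0.3136, 0.    ]), array([ 0.6999,  0.3467, -0.    ])]
board front top [array([0.411 , 0.3015, 0.24  ]), array([0.6942, 0.3381, 0.24  ])]
s 348.3778705636743 129.58872651356992 [[0, 0, 0, 0, 0, 0, 0, 0, 0], [0, 0, 0, 0, 0, 0, 0, 0, 0], [0, 0, 59, 73, 38, 3, 0, 0, 0], [0, 20, 82, 106, 79, 42, 0, 0, 0], [0, 24, 28, 40, 66, 73, 12, 0, 0], [0, 8, 19, 26, 33, 57, 2, 0, 0], [0, 0, 10, 20, 20, 18, 0, 0, 0], [0, 0, 0, 0, 0, 0, 0, 0, 0], [0, 0, 0, 0, 0, 0, 0, 0, 0]]
t 134.74647887323943 186.0625978090767 [[0, 0, 0, 0, 0, 0, 0, 0, 0], [0, 0, 0, 0, 17, 18, 4, 0, 0], [0, 0, 0, 13, 35, 37, 16, 0, 0], [0, 0, 0, 16, 40, 43, 21, 0, 0], [0, 0, 0, 14, 36, 44, 25, 0, 0], [0, 0, 0, 8, 29, 40, 28, 0, 0], [0, 0, 0, 3, 25, 38, 27, 2, 0], [0, 0, 0, 0, 13, 27, 16, 0, 0], [0, 0, 0, 0, 0, 4, 0, 0, 0]]
front edge [7.68514788e-02 1.01642937e+02] 0.1393176414717582
front top line [array([0.69049684, 0.34278914, 0.24      ]), array([0.4093696 , 0.31445878, 0.24      ])] 5.754507967903476
s 296 ((497.3342590332031, -292.0986328125), (59.16703414916992, 22.176132202148438), 89.84121704101562) [ 0.49742323 -0.2927212 ]
t 282 ((497.5404357910156, -291.1315612792969), (58.59465026855469, 18.815797805786133), 89.07853698730469) [ 0.4973895  -0.29156366]
teal 234 [301.36752137 252.74358974] [ 0.444 -0.023  0.03 ]
red 154 [299.45454545 171.77922078] [ 0.632 -0.023  0.03 ]
glue 19 [216.57894737 245.47368421] [0.462 0.163 0.09 ]
calc 773 [234.17723157 169.66882277] [0.638 0.129 0.044]
```

```bash
python3 - <<'E'
from h import *
s,t=load("scene0"),load("top0")
X,e=tri([s,t],[(348.5,129.8),(134.8,186.1)]);print(X,e)
a=np.radians(6.0);ex=np.array([-np.sin(a),np.cos(a)]);m=np.array([.550,.3293])
print("x in board frame",(X[:2]-m)@ex,"lat",(X[:2]-m)@[np.cos(a),np.sin(a)])
for d in(-.012,-.010,-.006):
  for z in(.15,.155):
    Y=np.r_[m+ex*d+.035*np.array([np.cos(a),np.sin(a)]),z];print(d,z,proj(s,Y),proj(t,Y))
E
R="" ; echo '[[[0.094,0,0,-0.012,0,0,0.1245],[0.094,0,0,-0.012,0,0,0.1245],[0.094,0,0,-0.012,0,0,0.1245],[0.094,0,0,-0.012,0,0,0.1245],[0.094,0,0,-0.012,0,0,0.1245],[0.094,0,0,-0.012,0,0,0.1245],[0.094,0,0,-0.012,0,0,0.1245],[0.094,0,0,-0.012,0,0,0.1245],[0.094,0,0,-0.012,0,0,0.1245]]]' | python3 shift.py 30
echo '[[[0.08,-0.038,0.01,0,0,0,0],[0.08,-0.038,0.01,0,0,0,0],[0.08,-0.038,0.01,0,0,0,0],[0.08,-0.038,0.01,0,0,0,0],[0.08,-0.038,0.01,0,0,0,0],[0.08,-0.038,0.01,0,0,0,0],[0.08,-0.038,0.01,0,0,0,0],[0.08,-0.038,0.01,0,0,0,0],[0.08,-0.038,0.01,0,0,0,0],[0.08,-0.038,0.01,0,0,0,0]]]' | python3 shift.py
echo '[[[0.08,-0.038,0.01,0,0,0,0],[0.08,-0.038,0.01,0,0,0,0],[0.08,-0.038,0.01,0,0,0,0],[0.08,-0.038,0.01,0,0,0,0],[0.08,-0.038,0.01,0,0,0,0],[0.08,-0.038,0.01,0,0,0,0],[0.08,-0.038,0.01,0,0,0,0],[0.08,-0.038,0.01,0,0,0,0],[0.08,-0.038,0.01,0,0,0,0],[0.08,-0.038,0.01,0,0,0,0]]]' | python3 shift.py
```

```text
clock: 0.85
eef_pos: [0.2823, 0.5851, 0.3356]
orientation: [-3.141, 0.001, 1.565]
contact_force: [-0.1, -0.3, -1.0]
opening: 0.0943
finger_force: 0.0
clock: 1.68
eef_pos: [0.3825, 0.2035, 0.3354]
orientation: [-3.141, -0.0, 1.572]
contact_force: [0.7, 0.0, 0.8]
opening: 0.0799
finger_force: 0.0
clock: 2.52
eef_pos: [0.4829, -0.1762, 0.3352]
orientation: [-3.141, -0.001, 1.572]
contact_force: [0.3, 0.2, 0.3]
opening: 0.0799
finger_force: 0.0
```

```bash
echo '[[[0.06,-0.0386,0.0057,0,0,0,0],[0.06,-0.0386,0.0057,0,0,0,0],[0.06,-0.0386,0.0057,0,0,0,0],[0.06,0,0,0.04,0,0,0],[0.06,0,0,0.04,0,0,0],[0.06,0,0,0.04,0,0,0],[0.06,0,0,0.04,0,0,0],[0.06,0,0,0.03,0,0,0],[0.06,0,0,0.03,0,0,0],[0.06,0,0,0.012,0,0,0]]]' | python3 shift.py
echo '[[[0.06,0,0,0,0,0,0],[0.02,0,0,0,0,0,0],[0.02,0,0,0,0,0,0],[0.02,0,0,0,0,0,0],[0.02,0,0,0,0,0,0],[0.02,0,0,0,0,0,0],[0.02,0,0,0,0,0,0],[0.02,0,0,0,0,0,0]]]' | python3 shift.py 30
```

```text
clock: 3.35
eef_pos: [0.4978, -0.2885, 0.0993]
orientation: [-3.136, -0.004, 1.571]
contact_force: [0.4, 0.3, 0.8]
opening: 0.0601
finger_force: 0.0
clock: 4.02
eef_pos: [0.5006, -0.2905, 0.1044]
orientation: [3.14, 0.0, 1.571]
contact_force: [-0.2, 1.1, 6.0]
opening: 0.0274
finger_force: 30.0
```

```bash
echo '[[[0.02,0,0,-0.01,0,0,0],[0.02,0,0,-0.02,0,0,0],[0.02,0,0,-0.02,0,0,0],[0.02,0,0,-0.02,0,0,0],[0.02,0,0,-0.03,0,0,0],[0.02,0,0,-0.03,0,0,0],[0.02,0,0,-0.03,0,0,0],[0.02,0,0,-0.02,0,0,0],[0.02,0,0,-0.01,0,0,0],[0.02,0,0,0,0,0,0]]]' | python3 shift.py
python3 - <<'E'
from rig import bot
from h import *
c=grab(bot,"scene","s1");t=grab(bot,"top","t1")
im=np.zeros((420,560+300,3),np.uint8)
a=cv2.resize(c["image"][190:350,130:290],(480,480));b=cv2.resize(t["image"][150:270,350:470],(300,300))
im=np.zeros((480,790,3),np.uint8);im[:,:480]=a;im[:300,485:785]=b
cv2.imwrite("pics/lift.png",im)
E
```

```text
clock: 4.85
eef_pos: [0.5008, -0.2911, 0.2958]
orientation: [3.138, 0.002, 1.571]
contact_force: [0.4, 0.2, -1.5]
opening: 0.0277
finger_force: 30.0
```

View pics/lift.png

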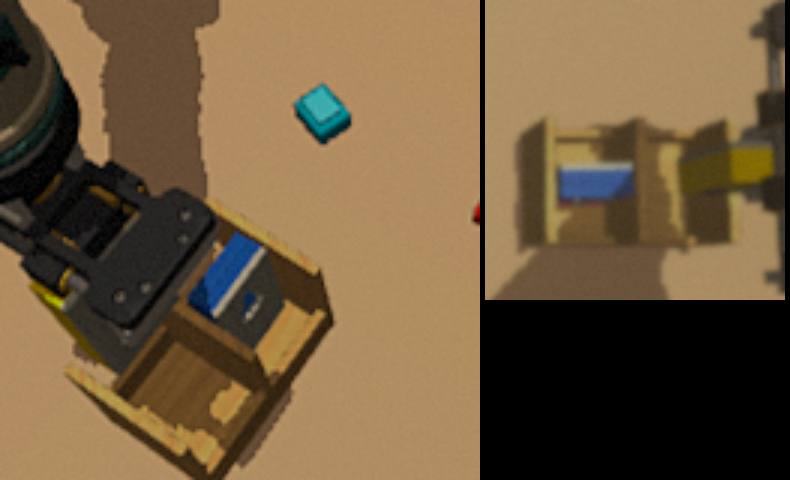

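```bash
echo '[[[0.02,0.02,0.003,0,0,0,0],[0.02,0.036,0.005,0,0,0,0],[0.02,0.036,0.005,0,0,0,0],[0.02,0.036,0.005,0,0,0,0],[0.02,0.036,0.005,0,0,0,0],[0.02,0.036,0.005,0,0,0,0],[0.02,0.036,0.005,0,0,0,0],[0.02,0.036,0.005,0,0,0,0],[0.02,0.019,0.001,0,0,0,0]]]' | python3 shift.py 40
echo '[[[0.02,0,0,0,0,0,-0.07],[0.02,0,0,0.01,0,0,-0.12],[0.02,0,0,0.01,0,0,-0.12],[0.02,0,0,0.01,0,0,-0.12],[0.02,0,0,0.01,0,0,-0.12],[0.02,0,0,0.01,0,0,-0.12],[0.02,0,0,0.01,0,0,-0.12],[0.02,0,0,0.01,0,0,-0.12],[0.02,0,0,0.01,0,0,-0.12],[0.02,0,0,0.01,0,0,-0.12]]]' | python3 shift.py
echo '[[[0.02,0,0,0.01,0,0,-0.12],[0.02,0,0,0.01,0,0,-0.12],[0.02,0,0,0.01,0,0,-0.12],[0.02,0,0,0.01,0,0,-0.12],[0.02,0,0,0.01,0,0,-0.045],[0.02,0,0,0,0,0,0],[0.02,0,0,0,0,0,0]]]' | python3 shift.py
python3 - <<'E'
from rig import bot
from h import *
print(bot.get_state()["q"])
c=grab(bot,"scene","s2");t=grab(bot,"top","t2")
im=np.zeros((480,790,3),np.uint8);u=proj(c,[.54,0,.08])[0].astype(int);v=proj(t,[.54,0,.1])[0].astype(int);print(u,v)
im[:,:480]=cv2.resize(c["image"][u[1]-80:u[1]+80,u[0]-80:u[0]+80],(480,480));im[:300,485:785]=cv2.resize(t["image"][v[1]-60:v[1]+60,v[0]-60:v[0]+60],(300,300))
cv2.imwrite("pics/preplace.png",im)
E
```

```text
clock: 5.7
eef_pos: [0.5383, 0.0065, 0.291]
orientation: [-3.138, -0.002, 1.577]
contact_force: [0.1, 0.1, -1.0]
opening: 0.0278
finger_force: 40.0
clock: 6.53
eef_pos: [0.5374, 0.0008, 0.201]
orientation: [-3.14, -0.004, 2.727]
contact_force: [0.2, -0.5, -0.6]
opening: 0.0277
finger_force: 40.0
clock: 7.12
eef_pos: [0.5374, 0.0006, 0.1518]
orientation: [3.141, -0.004, -3.039]
contact_force: [-0.4, -0.3, -0.3]
opening: 0.0278
finger_force: 40.0
[-0.11853156  0.57418884  0.09781453  1.90736769 -0.08625449  0.66816115
  1.70530744]
[271 224] [290 207]
```

View pics/preplace.png

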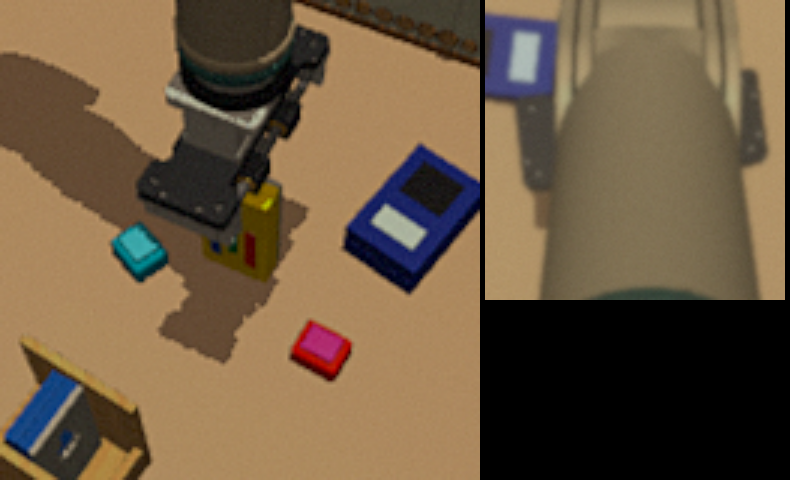

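The sign is held upright with its front toward −y, over clear counter between the two sharpeners, so I'm lowering it.

```bash
echo '[[[0.02,0,0,0.015,0,0,0],[0.02,0,0,0.02,0,0,0],[0.02,0,0,0.01,0,0,0],[0.02,0,0,0.004,0,0,0],[0.02,0,0,0,0,0,0],[0.02,0,0,0,0,0,0]]]' | python3 shift.py
echo '[[[0.02,0,0,0.001,0,0,0],[0.02,0,0,0.001,0,0,0],[0.02,0,0,0,0,0,0]]]' | python3 shift.py
echo '[[[0.02,0,0,0.001,0,0,0],[0.02,0,0,0.001,0,0,0],[0.02,0,0,0,0,0,0]]]' | python3 shift.py
```

```text
clock: 7.72
eef_pos: [0.5393, 0.0007, 0.1049]
orientation: [-3.141, 0.0, -3.037]
contact_force: [0.8, -0.1, -1.2]
opening: 0.0277
finger_force: 40.0
clock: 7.97
eef_pos: [0.5393, 0.0007, 0.1029]
orientation: [-3.142, 0.001, -3.037]
contact_force: [-0.4, 0.1, -1.9]
opening: 0.0279
finger_force: 40.0
clock: 8.22
eef_pos: [0.5389, 0.0007, 0.1004]
orientation: [3.142, -0.0, -3.037]
contact_force: [-0.9, -0.4, -1.2]
opening: 0.0278
finger_force: 40.0
```

```bash
echo '[[[0.02,0,0,0.001,0,0,0],[0.02,0,0,0.001,0,0,0],[0.02,0,0,0,0,0,0]]]' | python3 shift.py
echo '[[[0.02,0,0,0.0005,0,0,0],[0.02,0,0,0.0005,0,0,0],[0.02,0,0,0,0,0,0]]]' | python3 shift.py
```

```text
clock: 8.47
eef_pos: [0.539, 0.0007, 0.0984]
orientation: [3.142, -0.0, -3.037]
contact_force: [0.2, 0.1, -0.5]
opening: 0.0277
finger_force: 40.0
clock: 8.72
eef_pos: [0.539, 0.0007, 0.0984]
orientation: [3.141, 0.0, -3.037]
contact_force: [-1.9, 0.8, 8.6]
opening: 0.0275
finger_force: 40.0
```

```bash
echo '[[[0.02,0,0,-0.0005,0,0,0],[0.029,0,0,0,0,0,0],[0.032,0,0,0,0,0,0],[0.04,0,0,0,0,0,0],[0.055,0,0,0,0,0,0],[0.055,0,0,0,0,0,0]]]' | python3 shift.py 10
echo '[[[0.055,0,0,-0.01,0,0,0],[0.055,0,0,-0.03,0,0,0],[0.055,0,0,-0.03,0,0,0],[0.055,0,0,-0.03,0,0,0],[0.055,0,0,-0.03,0,0,0],[0.055,0,0,-0.03,0,0,0],[0.055,0,0,-0.02,0,0,0],[0.055,0,0,0,0,0,0]]]' | python3 shift.py
python3 - <<'E'
from rig import bot
from h import *
c=grab(bot,"scene","s3");t=grab(bot,"top","t3")
im=np.zeros((480,790,3),np.uint8);u=proj(c,[.54,0,.08])[0].astype(int);v=proj(t,[.54,0,.1])[0].astype(int);print(u,v)
im[:,:480]=cv2.resize(c["image"][u[1]-80:u[1]+80,u[0]-80:u[0]+80],(480,480));im[:300,485:785]=cv2.resize(t["image"][v[1]-60:v[1]+60,v[0]-60:v[0]+60],(300,300))
cv2.imwrite("pics/placed.png",im)
E
```

```text
clock: 9.22
eef_pos: [0.539, 0.0007, 0.0978]
orientation: [3.142, -0.0, -3.037]
contact_force: [0.2, 0.3, 0.1]
opening: 0.0487
finger_force: 0.0
clock: 9.88
eef_pos: [0.5415, 0.0006, 0.2832]
orientation: [-3.141, 0.009, -3.037]
contact_force: [-0.3, -0.7, 0.3]
opening: 0.0552
finger_force: 0.0
[271 224] [290 207]
```

View pics/placed.png

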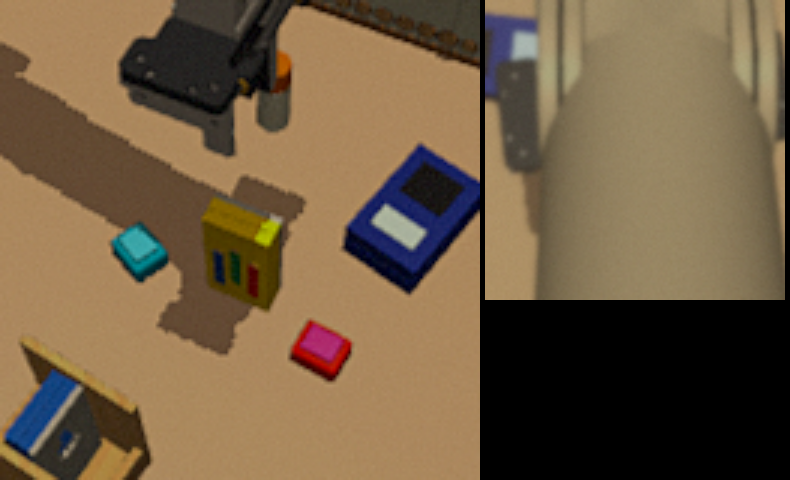

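The sign stands on its own, upright, with its top at crop (205–283, 200–243). I'm turning the tool 90° and leaning it 0.5 rad for the side-edge grasp.

```bash
echo '[[[0.094,0,0,0,0,0,0.1208],[0.094,0,0,0,0,0,0.1208],[0.094,0,0,0,0,0,0.1208],[0.094,0,0,0,0,0,0.1208],[0.094,0,0,0,0,0,0.1208],[0.094,0,0,0,0,0,0.1208],[0.094,0,0,0,0,0,0.1208],[0.094,0,0,0,0,0,0.1208]]]' | python3 shift.py
echo '[[[0.094,0,0,0,0,0,0.1208],[0.094,0,0,0,0,0,0.1208],[0.094,0,0,0,0,0,0.1208],[0.094,0,0,0,0,0,0.1208],[0.094,0,0,0,0,0,0.1208],[0.094,0,0,0,0,0,0],[0.094,0,0,0,0,0,0]]]' | python3 shift.py
echo '[[[0.094,0,0,0,0,0.1,0],[0.094,0,0,0,0,0.1,0],[0.094,0,0,0,0,0.1,0],[0.094,0,0,0,0,0.1,0],[0.094,0,0,0,0,0.1,0],[0.094,0,0,0,0,0,0],[0.094,0,0,0,0,0,0]]]' | python3 shift.py
cat > g.py <<'E'
import sys
from rig import bot
from h import *
# world target xyz -> tool-axis shift; TCP target given
s=bot.get_state();R=Ro.from_euler("xyz",s["orientation"]).as_matrix();a=np.radians(float(sys.argv[4]) if len(sys.argv)>4 else 96)
Rd=np.array([[-np.sin(a-np.pi/2),np.cos(a-np.pi/2),0]]).T
Rt=Ro.from_euler("xyz",[np.pi,0,a]).as_matrix()@Ro.from_euler("y",.5).as_matrix()
print("q",s["q"].round(2),"rotvec to ideal (tool)",Ro.from_matrix(R.T@Rt).as_rotvec().round(4))
d=np.array([float(v) for v in sys.argv[1:4]])-s["eef_pos"];print("pos",s["eef_pos"].round(4),"world",d.round(4),"tool",(Rt.T@d).round(4))
print("clk",s["clock"],"F",s["contact_force"].round(1))
E
python3 g.py .5397 -.0057 .0996
python3 - <<'E'
from h import *
c=load("s3");k=lambda x,y:(271-80+x/3,224-80+y/3)
for p in[(204,219),(268,245),(283,218),(212,198)]:print(onz(c,k(*p),.12))
E
```

```text
clock: 10.65
eef_pos: [0.5378, 0.0007, 0.2764]
orientation: [-3.139, -0.002, 2.274]
contact_force: [-0.1, 0.3, 0.1]
opening: 0.0938
finger_force: 0.0
clock: 11.23
eef_pos: [0.5381, 0.0008, 0.2768]
orientation: [-3.139, 0.0, 1.679]
contact_force: [0.3, -0.1, -0.2]
opening: 0.094
finger_force: 0.0
clock: 11.82
eef_pos: [0.5385, -0.0011, 0.2768]
orientation: [-3.139, -0.498, 1.673]
contact_force: [-0.0, 0.1, 1.0]
opening: 0.0941
finger_force: 0.0
q [ 0.03  0.54  0.34  1.71 -0.66  1.24  0.77] rotvec to ideal (tool) [-0.0008  0.0015 -0.0024]
pos [ 0.5385 -0.0011  0.2768] world [ 0.0012 -0.0046 -0.1772] tool [-0.0891  0.0007  0.1533]
clk 11.8167 F [-0.   0.1  1. ]
[ 0.51471775 -0.01697213  0.12      ]
[ 0.5713548 -0.0106063  0.12     ]
[0.56874505 0.01707953 0.12      ]
[0.50946282 0.00316086 0.12      ]
```

```bash
echo '[[[0.094,-0.0148,0,0.0256,0,0,0],[0.094,-0.0148,0,0.0256,0,0,0],[0.094,-0.0148,0,0.0256,0,0,0],[0.094,-0.0148,0,0.0256,0,0,0],[0.094,-0.0148,0,0.0256,0,0,0],[0.094,-0.0148,0,0.0256,0,0,0],[0.094,0,0,0,0,0,0],[0.094,0,0,0,0,0,0]]]' | python3 shift.py
python3 g.py .5397 -.0057 .0996
python3 - <<'E'
from rig import bot
from h import *
c=grab(bot,"scene","s4")
u=proj(c,[.54,0,.1])[0].astype(int);print(u)
cv2.imwrite("pics/regrasp.png",cv2.resize(c["image"][u[1]-60:u[1]+60,u[0]-60:u[0]+60],(600,600),interpolation=cv2.INTER_CUBIC))
E
```

```text
clock: 12.48
eef_pos: [0.5387, -0.0013, 0.1005]
orientation: [-3.139, -0.501, 1.679]
contact_force: [0.1, -0.5, 0.4]
opening: 0.0942
finger_force: 0.0
q [ 0.09  0.78  0.25  1.84 -0.82  0.94  1.03] rotvec to ideal (tool) [-0.0038 -0.0006  0.0029]
pos [ 0.5387 -0.0013  0.1005] world [ 0.001  -0.0044 -0.0009] tool [-0.0044  0.0005 -0.0014]
clk 12.4833 F [ 0.1 -0.5  0.4]
[271 220]
```

View pics/regrasp.png

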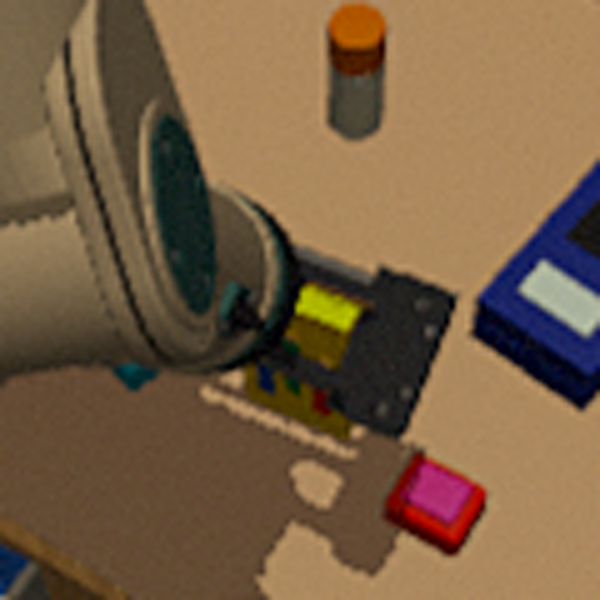

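The sign still stands between the open fingers. The TCP is 4 mm too far toward its back, so I'll correct that and close.

```bash
echo '[[[0.094,-0.0044,0.0005,-0.001,0,0,0],[0.08,0,0,0,0,0,0],[0.07,0,0,0,0,0,0],[0.065,0,0,0,0,0,0],[0.055,0,0,0,0,0,0],[0.05,0,0,0,0,0,0],[0.05,0,0,0,0,0,0],[0.05,0,0,0,0,0,0]]]' | python3 shift.py 30
echo '[[[0.05,0,0,0,0,0,0],[0.05,0,0,0,0,0,0]]]' | python3 shift.py
python3 g.py .5397 -.0057 .0996
```

```text
clock: 13.2
eef_pos: [0.5404, -0.0078, 0.0996]
orientation: [3.141, -0.5, 1.676]
contact_force: [-1.4, -1.3, 1.8]
opening: 0.0598
finger_force: 30.0
clock: 13.37
eef_pos: [0.5404, -0.0078, 0.0996]
orientation: [3.141, -0.5, 1.676]
contact_force: [0.0, -0.3, 2.3]
opening: 0.0597
finger_force: 30.0
q [ 0.1   0.79  0.25  1.84 -0.82  0.95  1.04] rotvec to ideal (tool) [-0.     -0.0003  0.0003]
pos [ 0.5404 -0.0078  0.0996] world [-0.0007  0.0021  0.    ] tool [ 0.0019 -0.0005  0.001 ]
clk 13.3667 F [ 0.  -0.3  2.3]
```

```bash
echo '[[[0.05,0.003,0,-0.0055,0,0,0],[0.05,0.006,0,-0.011,0,0,0],[0.05,0.006,0,-0.011,0,0,0],[0.05,0.0056,0,-0.0102,0,0,0],[0.05,0.012,0.004,0.004,0,0,0],[0.05,0.03,0.009,0.011,0,0,0],[0.05,0.03,0.009,0.011,0,0,0],[0.05,0.03,0.009,0.011,0,0,0],[0.05,0.03,0.009,0.011,0,0,0],[0.05,0.03,0.009,0.011,0,0,0]]]' | python3 shift.py 35
echo '[[[0.05,0.03,0.009,0.011,0,0,0],[0.05,0.03,0.009,0.011,0,0,0],[0.05,0.02,0.007,0.008,0,0,0],[0.05,0.014,0.005,0.005,0,0,0],[0.05,0,0,0,0,0,0],[0.05,0,0,0,0,0,0],[0.05,0,0,0,0,0,0]]]' | python3 shift.py
python3 g.py .5905 .2692 .1826
python3 - <<'E'
from rig import bot
from h import *
c=grab(bot,"scene","s5");t=grab(bot,"top","t5")
u=proj(c,[.58,.29,.15])[0].astype(int);v=proj(t,[.58,.29,.17])[0].astype(int);print(u,v)
im=np.zeros((480,790,3),np.uint8)
im[:,:480]=cv2.resize(c["image"][u[1]-60:u[1]+60,u[0]-60:u[0]+60],(480,480));im[:300,485:785]=cv2.resize(t["image"][v[1]-50:v[1]+50,v[0]-50:v[0]+50],(300,300))
cv2.imwrite("pics/pre.png",im)
E
```

```text
clock: 14.2
eef_pos: [0.571, 0.1698, 0.1691]
orientation: [3.141, -0.501, 1.677]
contact_force: [0.1, -0.1, -1.2]
opening: 0.0599
finger_force: 35.0
clock: 14.78
eef_pos: [0.5903, 0.2676, 0.1823]
orientation: [-3.141, -0.499, 1.675]
contact_force: [0.1, 0.3, -1.3]
opening: 0.06
finger_force: 35.0
q [-0.35  0.7   0.24  1.7  -0.86  0.93  0.53] rotvec to ideal (tool) [-0.0002  0.0012 -0.0007]
pos [0.5903 0.2676 0.1823] world [0.0002 0.0016 0.0003] tool [0.0015 0.0003 0.0005]
clk 14.7833 F [ 0.1  0.3 -1.3]
[341 137] [148 187]
```

View pics/pre.png

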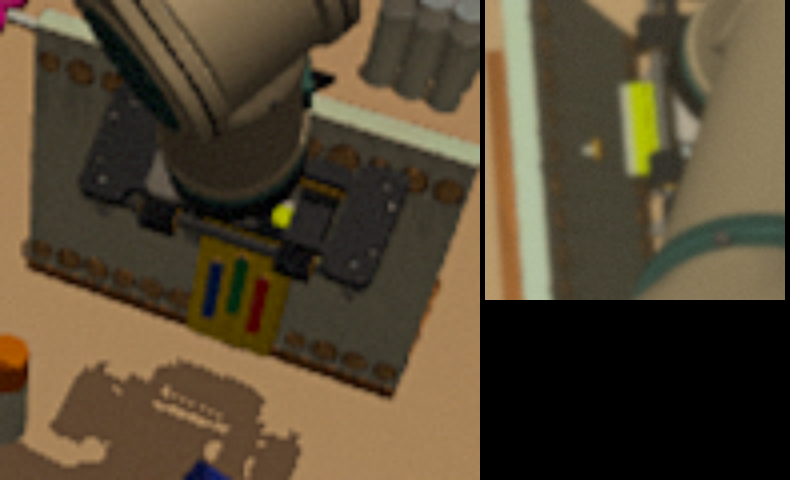

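The top view shows the sign's top edge (yellow and steel) parallel to the board, with the screw in front of its plate. I'll check the lateral and depth alignment numerically.

```bash
python3 - <<'E'
from rig import bot
from h import *
t=load("t5");c=load("s5");a=np.radians(96);ex=np.array([np.cos(a),np.sin(a),0]);ey=np.array([-ex[1],ex[0],0])
T=bot.get_state()["eef_pos"];O=T+.0086*ex-[0,0,.0996];P=np.array([.5838,.3329,.153])
print("O",O,"rel screw ex,ey,z",(O-P)@ex,(O-P)@ey,O[2]-P[2])
v=np.array([148,187]);h=cv2.cvtColor(t["image"],cv2.COLOR_BGR2HSV)
m=cv2.inRange(h,(24,150,100),(36,255,255));z=np.zeros_like(m);z[v[1]-50:v[1]+50,v[0]-15:v[0]+12]=m[v[1]-50:v[1]+50,v[0]-15:v[0]+12]
k,l,st,ce=cv2.connectedComponentsWithStats(z);i=1+st[1:,4].argmax();p=np.argwhere(l==i)[:,::-1].astype(np.float32)
r=cv2.minAreaRect(p);print(st[i],r)
B=cv2.boxPoints(r)
W=np.array([onz(t,b,O[2]+.12) for b in B]);print("corners in sign frame mm",[(1000*np.array([(w-O)@ex,(w-O)@ey])).round(1) for w in W])
exp=np.array([O+x*ex+y*ey+[0,0,.12] for x in(-.014,.009,.014) for y in(-.03,.03)]);print("expected px",proj(t,exp).round(1).tolist())
# bottom front corners seen in scene
print("scene exp front-bottom",proj(c,np.array([O-.014*ex+y*ey for y in(-.03,.03)])).round(1).tolist())
print("screw head px",proj(t,P-.010*ex))
E
python3 - <<'E'
from h import *
c=load("s5");h=cv2.cvtColor(c["image"],cv2.COLOR_BGR2HSV);m=cv2.inRange(h,(20,120,50),(34,255,255));m[:140]=0;m[170:]=0;m[:,:310]=0;m[:,370:]=0
k,l,st,ce=cv2.connectedComponentsWithStats(m);i=1+st[1:,4].argmax();p=np.argwhere(l==i)[:,::-1]
print(st[i],"lowest right",p[(p@[.4,1]).argmax()],"lower left",p[(p@[-1.5,1]).argmax()])
E
```

```text
O [0.5898007  0.27539923 0.08271735] rel screw ex,ey,z -0.05781301540992607 4.26381372237751e-05 -0.07028264507259446
[146 164  10  32 222] ((150.84263610839844, 179.29693603515625), (31.206207275390625, 8.05091667175293), 85.91438293457031)
corners in sign frame mm [array([  7.7, -32.3]), array([ -8.2, -31.5]), array([-7. , 30.9]), array([ 8.8, 30.1])]
expected px [[156.7, 163.8], [159.5, 193.7], [145.2, 165.2], [147.8, 195.1], [142.7, 165.5], [145.3, 195.4]]
scene exp front-bottom [[347.3, 166.2], [327.1, 158.9]]
screw head px [[135.16587426 186.38916179]]
[328 140  26  26 355] lowest right [347 165] lower left [328 158]
```

```bash
echo '[[[0.05,0.0053,0,0.0029,0,0,0],[0.05,0.0053,0,0.0029,0,0,0],[0.05,0.0053,0,0.0029,0,0,0],[0.05,0.0053,0,0.0029,0,0,0],[0.05,0.0035,0,0.0019,0,0,0],[0.05,0.0026,0,0.0014,0,0,0],[0.05,0,0,0,0,0,0],[0.05,0,0,0,0,0,0]]]' | python3 shift.py
echo '[[[0.05,0.0018,0,0.001,0,0,0],[0.05,0.0018,0,0.001,0,0,0],[0.05,0,0,0,0,0,0]]]' | python3 shift.py
echo '[[[0.05,0.0018,0,0.001,0,0,0],[0.05,0,0,0,0,0,0]]]' | python3 shift.py
python3 g.py .5863 .3088 .1826
```

```text
clock: 15.55
eef_pos: [0.5873, 0.2998, 0.1825]
orientation: [3.142, -0.5, 1.676]
contact_force: [-1.0, -0.1, -1.0]
opening: 0.0601
finger_force: 35.0
clock: 15.8
eef_pos: [0.5868, 0.3041, 0.1826]
orientation: [-3.141, -0.5, 1.676]
contact_force: [0.8, -0.6, -0.7]
opening: 0.06
finger_force: 35.0
clock: 15.97
eef_pos: [0.5866, 0.3062, 0.1826]
orientation: [-3.142, -0.5, 1.676]
contact_force: [-0.5, 0.3, -0.5]
opening: 0.0597
finger_force: 35.0
q [-0.41  0.7   0.23  1.69 -0.87  0.9   0.48] rotvec to ideal (tool) [-0.0004 -0.0003  0.0005]
pos [0.5866 0.3062 0.1826] world [-0.0003  0.0026  0.    ] tool [ 0.0023 -0.      0.0013]
clk 15.9667 F [-0.5  0.3 -0.5]
```

```bash
echo '[[[0.05,0.0009,0,0.0005,0,0,0],[0.05,0.0009,0,0.0005,0,0,0],[0.05,0,0,0,0,0,0]]]' | python3 shift.py
echo '[[[0.05,0.0009,0,0.0005,0,0,0],[0.05,0,0,0,0,0,0]]]' | python3 shift.py
echo '[[[0.05,0.0009,0,0.0005,0,0,0],[0.05,0,0,0,0,0,0]]]' | python3 shift.py
```

```text
clock: 16.22
eef_pos: [0.5864, 0.3081, 0.1825]
orientation: [-3.141, -0.5, 1.676]
contact_force: [1.0, 0.2, -1.6]
opening: 0.0597
finger_force: 35.0
clock: 16.38
eef_pos: [0.5864, 0.309, 0.1825]
orientation: [-3.142, -0.5, 1.676]
contact_force: [0.4, 0.6, -2.1]
opening: 0.0599
finger_force: 35.0
clock: 16.55
eef_pos: [0.5863, 0.3098, 0.1825]
orientation: [3.142, -0.5, 1.676]
contact_force: [-0.4, 0.1, -1.5]
opening: 0.0597
finger_force: 35.0
```

```bash
echo '[[[0.05,0.0009,0,0.0005,0,0,0],[0.05,0,0,0,0,0,0]]]' | python3 shift.py
echo '[[[0.05,0.0009,0,0.0005,0,0,0],[0.05,0,0,0,0,0,0]]]' | python3 shift.py
```

```text
clock: 16.72
eef_pos: [0.5864, 0.3099, 0.1824]
orientation: [3.142, -0.499, 1.675]
contact_force: [-1.3, -2.8, 0.5]
opening: 0.0601
finger_force: 35.0
clock: 16.88
eef_pos: [0.5865, 0.31, 0.1823]
orientation: [3.141, -0.498, 1.674]
contact_force: [-1.3, -5.2, 1.6]
opening: 0.0601
finger_force: 35.0
```

```bash
echo '[[[0.05,-0.0024,0,-0.0013,0,0,0],[0.05,0,0,0,0,0,0],[0.05,0,0,0,0,0,0]]]' | python3 shift.py
echo '[[[0.05,-0.0014,0,0.0026,0,0,0],[0.05,-0.0014,0,0.0026,0,0,0],[0.05,-0.0014,0,0.0026,0,0,0],[0.05,0,0,0,0,0,0]]]' | python3 shift.py
echo '[[[0.05,-0.0014,0,0.0026,0,0,0],[0.05,-0.0014,0,0.0026,0,0,0],[0.05,-0.0014,0,0.0026,0,0,0],[0.05,0,0,0,0,0,0]]]' | python3 shift.py
```

```text
clock: 17.13
eef_pos: [0.5862, 0.3098, 0.1826]
orientation: [-3.141, -0.501, 1.676]
contact_force: [0.6, -0.3, -1.6]
opening: 0.0597
finger_force: 35.0
clock: 17.47
eef_pos: [0.5858, 0.3095, 0.1727]
orientation: [-3.14, -0.5, 1.676]
contact_force: [-1.4, 0.4, -0.6]
opening: 0.0603
finger_force: 35.0
clock: 17.8
eef_pos: [0.5859, 0.3092, 0.1639]
orientation: [-3.14, -0.5, 1.675]
contact_force: [-1.2, -0.3, -0.7]
opening: 0.0597
finger_force: 35.0
```

```bash
echo '[[[0.05,-0.0014,0,0.0026,0,0,0],[0.05,0,0,0,0,0,0],[0.05,0,0,0,0,0,0]]]' | python3 shift.py
echo '[[[0.05,-0.0007,0,0.0013,0,0,0],[0.05,0,0,0,0,0,0]]]' | python3 shift.py
echo '[[[0.05,-0.0005,0,0.0009,0,0,0],[0.05,0,0,0,0,0,0]]]' | python3 shift.py
echo '[[[0.05,-0.0005,0,0.0009,0,0,0],[0.05,0,0,0,0,0,0]]]' | python3 shift.py
```

```text
clock: 18.05
eef_pos: [0.5863, 0.3093, 0.1617]
orientation: [-3.141, -0.5, 1.676]
contact_force: [-0.6, -0.1, -0.9]
opening: 0.06
finger_force: 35.0
clock: 18.22
eef_pos: [0.5863, 0.3093, 0.1602]
orientation: [-3.142, -0.5, 1.676]
contact_force: [0.9, 0.6, -1.6]
opening: 0.0598
finger_force: 35.0
clock: 18.38
eef_pos: [0.5863, 0.3093, 0.1592]
orientation: [-3.141, -0.5, 1.676]
contact_force: [-0.8, -0.4, -0.6]
opening: 0.0598
finger_force: 35.0
clock: 18.55
eef_pos: [0.5863, 0.3093, 0.1581]
orientation: [-3.141, -0.5, 1.676]
contact_force: [-0.0, -0.2, -1.1]
opening: 0.06
finger_force: 35.0
```

```bash
echo '[[[0.05,-0.0005,0,0.0009,0,0,0],[0.05,0,0,0,0,0,0]]]' | python3 shift.py
echo '[[[0.05,-0.0005,0,0.0009,0,0,0],[0.05,0,0,0,0,0,0]]]' | python3 shift.py
echo '[[[0.05,-0.0005,0,0.0009,0,0,0],[0.05,0,0,0,0,0,0]]]' | python3 shift.py
echo '[[[0.05,-0.0005,0,0.0009,0,0,0],[0.05,0,0,0,0,0,0]]]' | python3 shift.py
```

```text
clock: 18.72
eef_pos: [0.5863, 0.3093, 0.1571]
orientation: [-3.141, -0.5, 1.676]
contact_force: [-0.2, -0.2, -0.9]
opening: 0.0596
finger_force: 35.0
clock: 18.88
eef_pos: [0.5863, 0.3093, 0.156]
orientation: [-3.141, -0.5, 1.676]
contact_force: [0.2, -0.3, -0.3]
opening: 0.0603
finger_force: 35.0
clock: 19.05
eef_pos: [0.5864, 0.3094, 0.1556]
orientation: [3.142, -0.501, 1.676]
contact_force: [-0.3, -1.1, 2.3]
opening: 0.0598
finger_force: 35.0
clock: 19.22
eef_pos: [0.5865, 0.3094, 0.1553]
orientation: [3.141, -0.501, 1.676]
contact_force: [-1.3, -2.9, 6.7]
opening: 0.0597
finger_force: 35.0
```

```bash
echo '[[[0.05,0.0005,0,-0.0009,0,0,0],[0.05,-0.0018,0,-0.001,0,0,0],[0.05,-0.0018,0,-0.001,0,0,0],[0.05,0,0,0,0,0,0]]]' | python3 shift.py
echo '[[[0.05,-0.0009,0,-0.0005,0,0,0],[0.05,0,0,0,0,0,0]]]' | python3 shift.py
echo '[[[0.05,-0.0009,0,-0.0005,0,0,0],[0.05,0,0,0,0,0,0]]]' | python3 shift.py
```

```text
clock: 19.55
eef_pos: [0.5866, 0.307, 0.1556]
orientation: [-3.142, -0.503, 1.677]
contact_force: [0.6, 4.3, 1.3]
opening: 0.0597
finger_force: 35.0
clock: 19.72
eef_pos: [0.5866, 0.3069, 0.1556]
orientation: [3.142, -0.503, 1.677]
contact_force: [0.5, 7.1, -2.0]
opening: 0.0598
finger_force: 35.0
clock: 19.88
eef_pos: [0.5866, 0.3069, 0.1556]
orientation: [3.141, -0.504, 1.678]
contact_force: [1.6, 9.4, -2.3]
opening: 0.0599
finger_force: 35.0
```

Pulling outward meets resistance after 2.4 mm, so the sign is hooked behind the head. I'm moving it back in, seating it and letting go.

```bash
echo '[[[0.05,0.002,0,0.0011,0,0,0],[0.05,0.002,0,0.0011,0,0,0],[0.05,-0.0003,0,0.0006,0,0,0],[0.05,0,0,0,0,0,0],[0.05,0,0,0,0,0,0]]]' | python3 shift.py
echo '[[[0.062,0,0,0,0,0,0],[0.064,0,0,0,0,0,0],[0.07,0,0,0,0,0,0],[0.085,0,0,0,0,0,0],[0.094,0,0,0,0,0,0],[0.094,0,0,0,0,0,0],[0.094,0,0,0,0,0,0]]]' | python3 shift.py 5
echo '[[[0.094,0,0,-0.005,0,0,0],[0.094,0,0,-0.01,0,0,0],[0.094,0,0,-0.02,0,0,0],[0.094,0,0,-0.03,0,0,0],[0.094,0,0,-0.03,0,0,0],[0.094,0,0,-0.03,0,0,0],[0.094,0,0,-0.03,0,0,0],[0.094,0,0,-0.03,0,0,0],[0.094,0,0,-0.03,0,0,0],[0.094,0,0,0,0,0,0]]]' | python3 shift.py
python3 - <<'E'
from rig import bot
from h import *
print(bot.get_state()["q"].round(2))
c=grab(bot,"scene","s6");t=grab(bot,"top","t6")
u=proj(c,[.58,.29,.15])[0].astype(int);v=proj(t,[.58,.29,.17])[0].astype(int)
im=np.zeros((480,790,3),np.uint8)
im[:,:480]=cv2.resize(c["image"][u[1]-60:u[1]+60,u[0]-60:u[0]+60],(480,480));im[:300,485:785]=cv2.resize(t["image"][v[1]-50:v[1]+50,v[0]-50:v[0]+50],(300,300))
cv2.imwrite("pics/hung.png",im)
E
```

```text
clock: 20.3
eef_pos: [0.5867, 0.3071, 0.1554]
orientation: [3.141, -0.5, 1.676]
contact_force: [-1.8, -1.3, 5.9]
opening: 0.0599
finger_force: 35.0
clock: 20.88
eef_pos: [0.5865, 0.3076, 0.1544]
orientation: [-3.141, -0.5, 1.676]
contact_force: [0.2, 0.1, 0.0]
opening: 0.0925
finger_force: 0.0
clock: 21.72
eef_pos: [0.6009, 0.2006, 0.3497]
orientation: [3.129, -0.498, 1.676]
contact_force: [0.6, 0.2, 1.2]
opening: 0.0942
finger_force: 0.0
[-0.3   0.52  0.34  1.52 -0.7   1.25  0.37]
```

View pics/hung.png

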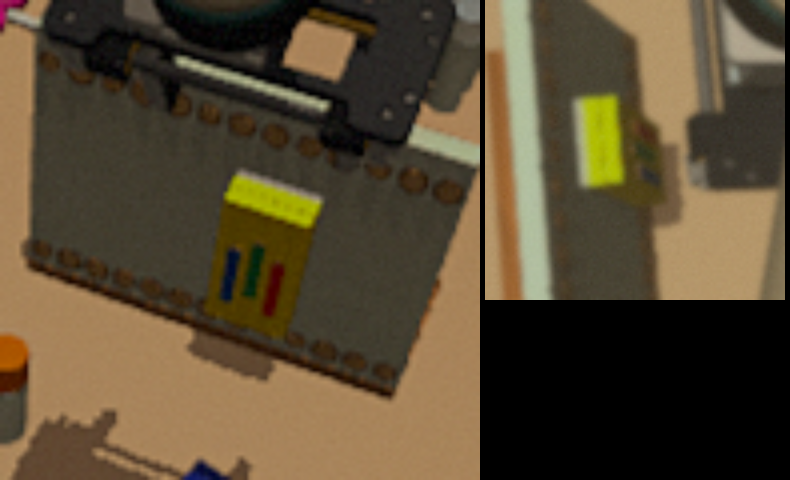

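The sign hangs on the screw with its top at crop (228–322, 172–228) and the gripper clear. I'll check that it's straight.

```bash
echo '[[[0.094,0,0,-0.02,0,0,0],[0.094,0,0,0,0,0,0],[0.094,0,0,0,0,0,0],[0.094,0,0,0,0,0,0],[0.094,0,0,0,0,0,0],[0.094,0,0,0,0,0,0]]]' | python3 shift.py
python3 - <<'E'
from rig import bot
from h import *
c=grab(bot,"scene","s7");t=grab(bot,"top","t7")
def quad(c,lo,hi,b):
    m=cv2.inRange(cv2.cvtColor(c["image"],cv2.COLOR_BGR2HSV),lo,hi);z=np.zeros_like(m);x0,y0,x1,y1=b;z[y0:y1,x0:x1]=m[y0:y1,x0:x1]
    k,l,st,ce=cv2.connectedComponentsWithStats(cv2.morphologyEx(z,cv2.MORPH_CLOSE,np.ones((5,5))));i=1+st[1:,4].argmax();p=np.argwhere(l==i)[:,::-1].astype(np.int32)
    h=cv2.convexHull(p);tri=cv2.minEnclosingTriangle;q=cv2.approxPolyN(h,4) if hasattr(cv2,"approxPolyN") else h
    return q.reshape(-1,2),ce[i]
print("top s",quad(c,(25,180,140),(36,255,255),(325,110,370,145)));print("front s",quad(c,(18,120,50),(36,255,255),(320,110,370,170)))
print("top t",quad(t,(24,150,130),(36,255,255),(125,150,155,210)))
a=np.radians(96);ex=np.array([np.cos(a),np.sin(a),0]);ey=np.array([-ex[1],ex[0],0])
O=np.array([.5838,.3329,.151-.095])-.0155*ex
f=lambda c,L:proj(c,np.array([O+x*ex+y*ey+[0,0,z] for x,y,z in L])).round(1).tolist()
tp=[(-.014,-.03,.12),(.009,-.03,.12),(.009,.03,.12),(-.014,.03,.12)]
print("exp top s",f(c,tp));print("exp bottom front s",f(c,[(-.014,-.03,0),(-.014,.03,0)]));print("exp top t",f(t,tp))
s=bot.get_state();print(s["clock"],s["contact_force"],s["eef_pos"])
E
```

```text
clock: 22.32
eef_pos: [0.5978, 0.1963, 0.3597]
orientation: [-3.139, -0.5, 1.676]
contact_force: [-1.0, -0.2, 0.9]
opening: 0.0942
finger_force: 0.0
top s (array([[357, 133],
       [337, 126],
       [340, 121],
       [360, 128]], dtype=int32), array([348.71969697, 126.88636364]))
front s (array([[352, 162],
       [331, 158],
       [337, 119],
       [361, 127]], dtype=int32), array([345.44912281, 140.95555556]))
top t (array([[132, 199],
       [130, 169],
       [141, 169],
       [143, 197]], dtype=int32), array([136.83742331, 183.28220859]))
exp top s [[358.4, 132.4], [361.2, 126.5], [339.8, 119.4], [336.8, 125.2]]
exp bottom front s [[351.0, 161.5], [331.5, 154.5]]
exp top t [[139.8, 169.0], [128.6, 170.4], [131.0, 199.4], [142.3, 198.0]]
22.4167 [-0.17448584  0.26788572  0.05633706] [0.59803734 0.19604258 0.36012864]
```

```bash
python3 -c "
from rig import bot
print(bot.sign_off())"
```

```text
the job is handed in; nothing more can be done
None
```

The yellow pencil sign hangs on the screw, let go and straight to within about 1–2° by camera; I handed it in at about 22.4 s, and the bystanders were not touched as far as I could see.

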